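Find the stamped bottle crate and push it to the dispatch line

ROBOT

A 6-joint arm with a two-finger parallel gripper is mounted at the origin on the work surface. World frame = base frame: x ahead of the robot, y to its left, z up, the work surface at z = 0. Lengths are in m, angles in degrees, forces in N, time in s.
With the tool pointing down it reaches from about 0.325 to 0.85 m from the base axis. Payload 15.5 kg.
Tool frame: the origin (TCP) lies midway between the tips of the shut fingers; the grasp point (between the pads) lies 19 mm behind it; z points along the fingers, y is the line along which they close (so a half turn about z gives the same grasp; the last joint's range is limited). The gripper opens to 91 mm and grips with 3 to 60 N. Pads are 32 mm wide; open, the fingers measure 118 mm over their backs; the gripper's body (76 mm by 178 mm) begins 60 mm behind the grasp point.
Start: joints at [63.054, 28.281, 77.091, -0, 74.628, -5.472], TCP at [0.229, 0.582, 0.178] pointing down, gripper open.
Joint ranges: [-166.48, 166.48], [-47.26, 123.95], [12.59, 153.08], [-70.14, 250.14], [6.76, 159.57], [-176.63, 176.63]. Speed limits (degrees/s): [108.29, 108.29, 147.25, 172.46, 172.46, 172.46].

INTERFACE

Orientations are given as a 3x3 rotation matrix whose columns are the frame's x, y, z axes.
In Python, from bench import ctrl gives the robot as it stands. The module is installed in compiled form; this text tells all that it offers. Calls block until the motion is done:
- ctrl.goto(position, orientation): joint-space move of the TCP to a pose.
- ctrl.move_l(position, vel=0.15, ori=None, contact_N=None): straight line of the TCP; ori=None keeps the orientation; vel is the mean speed in m/s. With contact_N (N) it stops when the force on the tool has changed by that much, and returns True; else False.
- ctrl.movej(angles): joint-space move.
- ctrl.command_gripper(opening): opening from 0.0 (shut) to 1.0 (fully open); the grip force is fixed at half the most; returns when the fingers have stopped.
- ctrl.sleep(seconds).
- ctrl.ik(position, orientation): joint angles nearest the present ones, or None.
- ctrl.read_camera(name): name is "scene" or "top" or "wrist"; returns the picture (400x640x3 uint8, blue, green, red); there is no depth.
- ctrl.camera_params(name): a dict with "fx", "fy", "cx", "cy" (pixels), "pose" (4x4, takes a point from camera to world coordinates); the wrist camera has in their place "T_tool_cam" (4x4, takes a point from camera to tool coordinates, whose origin is the TCP and whose axes are the flange's). Camera axes: x right, y up, looking along -z (the intrinsics and any distortion apply to the point x, -y, -z); pixel columns grow to the right and rows downward; lengths in m; the calibration is good to about 2 mm. A picture is of the moment at which its call begins: read the wrist's pose just before it. camera_params takes no time and is no camera call.
A pose or a line that the arm cannot do raises ctrl.MotionError and nothing moves.
- ctrl.sign_off(): hands the job in; it is judged then, once.
Readings, each from a call of its own:
- ctrl.current_t(): time.
- ctrl.current_q(): joint angles.
- ctrl.current_dq(): joint speeds.
- ctrl.current_effort(): joint torques, N m.
- ctrl.current_tool_pos(): TCP position.
- ctrl.current_eef_rot(): TCP orientation.
- ctrl.current_contact_force(): force on the tool from outside, world axes, zero at the start.
- ctrl.current_wrist_torque(): the same for the moment, N m.
- ctrl.current_grip_width(): opening from 0.0 (shut) to 1.0 (fully open).
- ctrl.current_grasp_force(): force on a finger pad.
Only numpy, scipy, OpenCV 4.12 (cv2) and the standard library are available. Lean on these libraries where they do the work, as an engineer would, in place of code of your own. Each camera call takes 0.05 s, during which the arm holds its last target. There are 200 camera calls.

TASK

Tip both bottle crates over towards the robot, so that each lies on its near side with its underside facing the striped dispatch line. One has a green stamp underneath: push that one straight on, still lying, until the bottom edge of its stamped face is on the tape, roughly square to it, and leave the other lying where you tipped it. Only push with the fingers: never lift or carry a crate, and disturb nothing else.

Things in the scene. Friction and masses are not known exactly. Their poses are not given: they have to be found in the camera images.
- crate_a: one of two like pale blue-grey bottle crates, open-topped tray 90 x 170 x 90 mm high (x, y, z), walls 4 mm, steel handle above it, about 0.55 kg, centre of mass about 47 mm up. Origin at the centre of its underside; +x to the far side, +z up out of its mouth. Upright at the start, so tipped onto its near (-x) wall its own z axis points at the robot
- crate_b: one of two like pale blue-grey bottle crates, open-topped tray 90 x 170 x 90 mm high (x, y, z), walls 4 mm, steel handle above it, about 0.55 kg, centre of mass about 47 mm up. Origin at the centre of its underside; +x to the far side, +z up out of its mouth. Upright at the start, so tipped onto its near (-x) wall its own z axis points at the robot
- crate_a_handle (a point): middle of crate_a's handle bar, 144 mm above its underside and midway front to back: a fixed round bar 14 mm thick along the crate's y, on two 12 mm posts with 137 mm clear between them; nothing else stands above the 90 mm walls. On the tipped crate the bar lies level, 45 mm above the bench, on the robot's side
- crate_a_near_left (a point): left (+y) end of crate_a's bottom edge on the robot's side, (-45, 85, 0) mm in its frame; the crate turns over on this edge
- crate_a_near_right (a point): right (-y) end of the same edge of crate_a, (-45, -85, 0) mm in its frame
- crate_a_far (a point): middle of crate_a's bottom edge on the side away from the robot, (45, 0, 0) mm in its frame; 90 mm up when the crate lies on its near side
- crate_b_handle (a point): middle of crate_b's handle bar, 144 mm above its underside and midway front to back: a fixed round bar 14 mm thick along the crate's y, on two 12 mm posts with 137 mm clear between them; nothing else stands above the 90 mm walls. On the tipped crate the bar lies level, 45 mm above the bench, on the robot's side
- crate_b_near_left (a point): left (+y) end of crate_b's bottom edge on the robot's side, (-45, 85, 0) mm in its frame; the crate turns over on this edge
- crate_b_near_right (a point): right (-y) end of the same edge of crate_b, (-45, -85, 0) mm in its frame
- crate_b_far (a point): middle of crate_b's bottom edge on the side away from the robot, (45, 0, 0) mm in its frame; 90 mm up when the crate lies on its near side
- stamp (a point): centre of the green stamp, a solid disc 70 mm across with a pale tick in it, on the underside (recessed 4 mm) of one crate; the other crate's underside is bare. Out of sight while that crate stands upright
- line: the dispatch line: yellow and black striped tape flat on the bench, 75 mm wide (its x) and 960 mm long (its y); origin at its middle, +x away from the robot
- beaker: empty glass beaker, 60 mm across, 85 mm high; stands between the crates; not to be disturbed; origin under its centre
- jar: small amber jar, 44 mm across, 55 mm high; stands nearer the robot, between the crates; not to be disturbed; origin under its centre
- wash_bottle: white wash bottle with red cap, 66 mm across, 150 mm high; stands far left; not to be disturbed; origin under its centre
- flask: conical glass flask, 82 mm across the foot, 104 mm high; stands far right; not to be disturbed; origin under its centre
- spatula: thin steel laboratory spatula, 180 mm long, 8 mm high, lying flat near right; not to be disturbed; its length along its x
- vial_rack: white rack of red-capped vials, 60 x 120 x 64 mm; stands near left; not to be disturbed; origin under its centre

How it is judged (in metres and radians):
On the way, in this order (a step that is already met when the one before it is completed fails the run):
1. one crate lies on its near side (((angle between crate_a's own z axis and vertical between 1.4 and 1.75 rad and height (world z) of crate_a_far above 0.075 m and height (world z) of each of crate_a_near_left, crate_a_near_right below 0.015 m) or (angle between crate_b's own z axis and vertical between 1.4 and 1.75 rad and height (world z) of crate_b_far above 0.075 m and height (world z) of each of crate_b_near_left, crate_b_near_right below 0.015 m))), for 0.2 s.
2. both crates lie on their near sides (angle between crate_a's own z axis and vertical between 1.4 and 1.75 rad and height (world z) of each of crate_a_far, crate_b_far above 0.075 m and height (world z) of each of crate_a_near_left, crate_a_near_right, crate_b_near_left, crate_b_near_right below 0.015 m and angle between crate_b's own z axis and vertical between 1.4 and 1.75 rad), for 0.2 s.
3. the bottom edge of the stamped crate's underside is on the tape, the crate still lying (angle between crate_a's own z axis and vertical between 1.4 and 1.75 rad and height (world z) of crate_a_far above 0.075 m and height (world z) of each of crate_a_near_left, crate_a_near_right below 0.015 m and x of crate_a_near_left in the frame of line between -0.04 and 0.04 m and x of crate_a_near_right in the frame of line between -0.04 and 0.04 m), for 0.2 s.
At the end, for the whole second after the job is handed in: Both crates lie at rest on their near sides (within 10 degrees). Both ends of the stamped crate's near bottom edge are within 40 mm of the tape's centre line and between its ends; the same points of the other crate are within 100 mm of their start (all of step 3 and angle between crate_b's own z axis and vertical between 1.4 and 1.75 rad and height (world z) of crate_b_far above 0.075 m and height (world z) of each of crate_b_near_left, crate_b_near_right below 0.015 m and y of crate_a_near_left in the frame of line between -0.48 and 0.48 m and y of crate_a_near_right in the frame of line between -0.48 and 0.48 m and linear speed of each of crate_a, crate_b below 0.02 m/s and angular speed of each of crate_a, crate_b below 0.1 rad/s and distance of each of crate_b_near_left, crate_b_near_right from where it was at the start of the episode below 0.1 m); the robot touches nothing.
It fails at once if a crate is lifted clear of the bench (every listed bottom point more than 20 mm up) (height (world z) of each of crate_a_near_left, crate_a_near_right, crate_a_far above 0.02 m or height (world z) of each of crate_b_near_left, crate_b_near_right, crate_b_far above 0.02 m).
It fails at once if a crate is pushed with the arm or the gripper's body instead of the fingers (contact force between the arm and crate_a above 5 N or contact force between the arm and crate_b above 5 N).
It fails at once if the unstamped crate is pushed onto the dispatch line (x of any of crate_b_near_left, crate_b_near_right in the frame of line above -0.04 m).
It fails at once if a bystander is moved more than 30 mm or knocked over (distance of any of beaker, jar, wash_bottle, flask, spatula, vial_rack from where it was at the start of the episode above 0.03 m or angle between any of beaker, jar, wash_bottle, flask, spatula, vial_rack's own z axis and vertical above 0.5 rad).
It also fails if it takes over 72 s, if anything falls off the work surface, if the arm or the gripper's body presses on something with over 40 N, if the wrist force passes 120 N, or if a joint passes its speed limit or range.

## Working session

There is one attempt and no reset: what is moved stays moved. The work goes in short steps, each a Python script; the robot and the scene stay as the last script left them, time stands still between calls to the robot, and variables do not carry over. Pictures are saved under pics/ and viewed, at most 10 in all, crops included, and the job is handed in when it is done.

```bash
mkdir -p pics
python3 - <<'E'
from bench import ctrl
import cv2
for n in("scene","top"):
    cv2.imwrite(f"pics/{n}0.png",ctrl.read_camera(n)); p=ctrl.camera_params(n); print(n,p)
print(ctrl.camera_params("wrist"),ctrl.current_eef_rot(),ctrl.current_t())
E
```

```text
scene {'fx': 432.7521118642246, 'fy': 432.7521118642246, 'cx': 316.6652946384648, 'cy': 202.8867267338933, 'pose': array([[-0.65474232, -0.49758425,  0.56896609,  1.35517621],
       [ 0.75560871, -0.41178019,  0.50940412,  0.70347005],
       [-0.0191825 ,  0.76344417,  0.64558891,  0.96921796],
       [ 0.        ,  0.        ,  0.        ,  1.        ]])}
top {'fx': 515.3045478278209, 'fy': 515.3045478278209, 'cx': 319.13582170028184, 'cy': 194.883936823046, 'pose': array([[-2.31368347e-02,  9.83110091e-01, -1.81546787e-01,
         2.88077552e-01],
       [-9.99730749e-01, -2.24314055e-02,  5.93821600e-03,
         1.22632459e-02],
       [ 1.76557049e-03,  1.81635296e-01,  9.83364379e-01,
         1.91921493e+00],
       [ 0.00000000e+00,  0.00000000e+00,  0.00000000e+00,
         1.00000000e+00]])}
{'fx': 279.6014434684787, 'fy': 279.6014434684787, 'cx': 320.06625574764917, 'cy': 195.21269870508274, 'T_tool_cam': array([[-7.37841815e-04,  9.58622249e-01,  2.84680240e-01,
         8.02661913e-02],
       [ 9.99999717e-01,  7.49905061e-04,  6.66218679e-05,
        -6.69267893e-04],
       [-1.49617948e-04,  2.84680209e-01, -9.58622531e-01,
        -2.05330246e-01],
       [ 0.00000000e+00,  0.00000000e+00,  0.00000000e+00,
         1.00000000e+00]])} [[-9.30579961e-01  3.66088355e-01 -5.01507776e-04]
 [ 3.66088684e-01  9.30579440e-01 -9.90661733e-04]
 [ 1.04023101e-04 -1.10548628e-03 -9.99999384e-01]] 0.1
```

View pics/scene0.png

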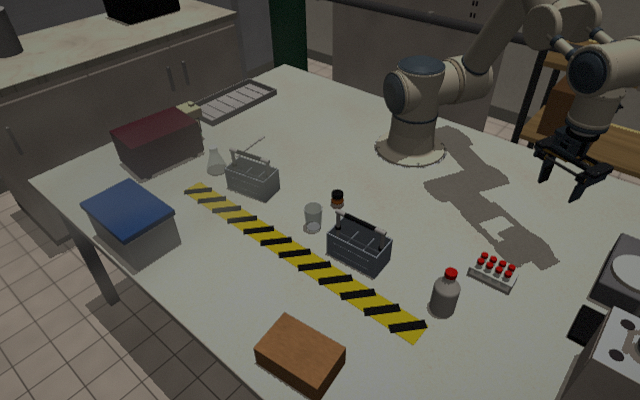

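View pics/top0.png

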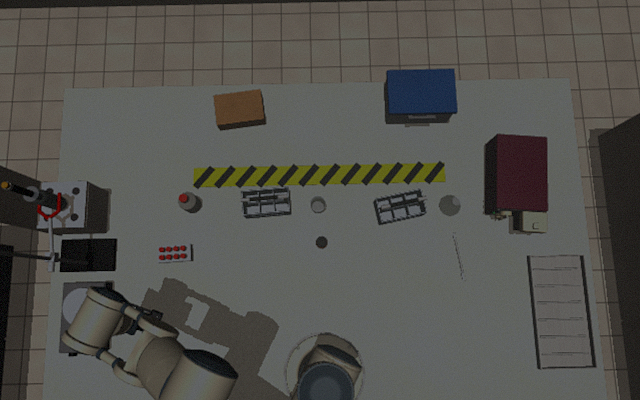

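The top view shows two crates, at about (267,203) and (400,207). The tape runs from (193,177) to (445,172), the beaker is at (318,204), the jar at (321,242), and the flask at (450,205), close to the right crate. I'll enlarge that area.

Run:
```python
import cv2
im=cv2.imread("pics/top0.png")
c=cv2.convertScaleAbs(im,alpha=1.8)
a=cv2.resize(c[155:235,225:345][:, :],None,fx=6.6,fy=3.7) 
a=cv2.resize(c[160:232,232:342],None,fx=7,fy=7,interpolation=cv2.INTER_CUBIC)[:, :770]
cv2.imwrite("pics/ca.png",a)
a=cv2.resize(c[160:232,362:472],None,fx=7,fy=7,interpolation=cv2.INTER_CUBIC)
cv2.imwrite("pics/cb.png",a)
```

```text
(no output)
```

View pics/ca.png

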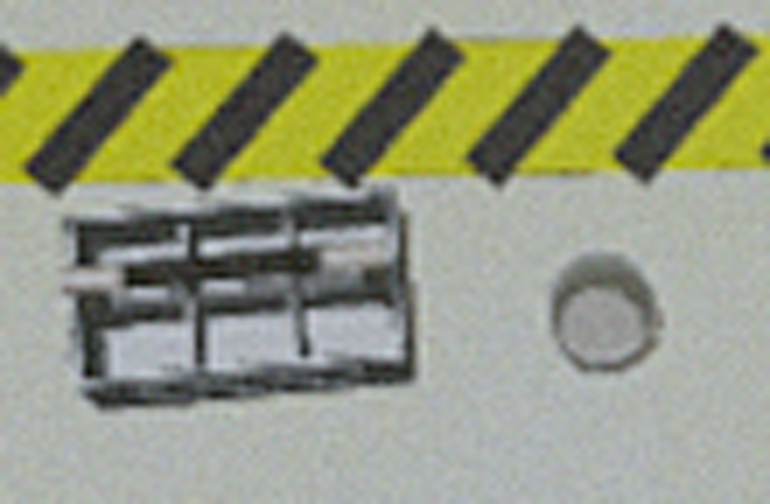

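View pics/cb.png

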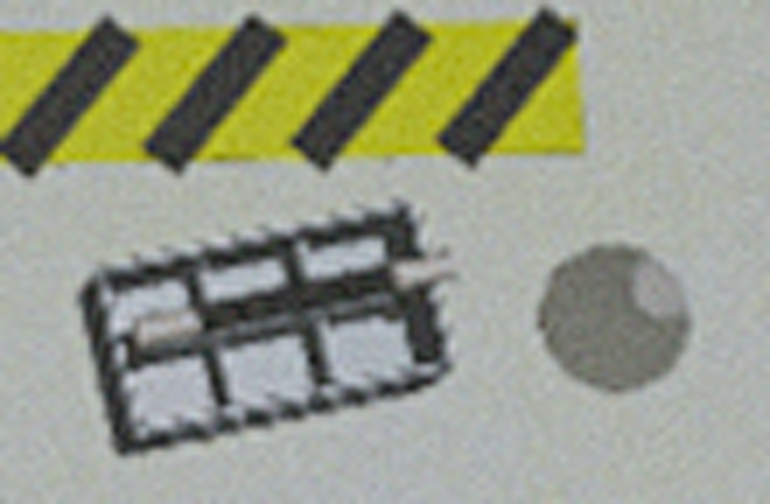

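The left crate's rim has its far corners at crop (68,220) and (395,192), and its near foot edge runs (100,407) to (413,382). The right crate's far rim is (88,285) to (405,208), and its near foot edge is (120,453) to (450,375). The flask foot is at (617,318) and the beaker at (605,325).

```bash
cat > h.py <<'E'
import numpy as np, cv2
from bench import ctrl
def world(name,uv,z,pose=None):
    p=ctrl.camera_params(name); P=p["pose"] if pose is None else pose
    d=P[:3,:3]@np.array([(uv[0]-p["cx"])/p["fx"],-(uv[1]-p["cy"])/p["fy"],-1])
    return P[:3,3]+d*(z-P[2,3])/d[2]
def proj(name,w,P):
    p=ctrl.camera_params(name); c=P[:3,:3].T@(np.array(w)-P[:3,3])
    return p["cx"]+p["fx"]*c[0]/-c[2], p["cy"]-p["fy"]*c[1]/-c[2]
def wpose():
    T=np.eye(4);T[:3,:3]=ctrl.current_eef_rot();T[:3,3]=ctrl.current_tool_pos()
    return T@ctrl.camera_params("wrist")["T_tool_cam"]
E
python3 - <<'E'
from h import *
np.set_printoptions(precision=3,suppress=True)
def A(u,v,z): return world("top",(232+(u+.5)/7-.5,160+(v+.5)/7-.5),z)
def B(u,v,z): return world("top",(362+(u+.5)/7-.5,160+(v+.5)/7-.5),z)
print("L rim far",A(68,220,.09),A(395,192,.09),"near foot",A(100,407,0),A(413,382,0),"bar",A(62,280,.144),A(385,248,.144))
print("R rim far",B(88,285,.09),B(405,208,.09),"near foot",B(120,453,0),B(450,375,0),"bar",B(135,330,.144),B(455,268,.144))
print("tape",A(0,50,0),A(0,182,0),A(770,37,0),A(770,168,0),"rt",B(580,20,0),B(583,153,0))
print("beaker",A(605,325,0.02),"flask",B(617,318,0),"jar",world("top",(321,243),.02),"rack",world("top",(176,254),.06),"bottle",world("top",(190,204),.06),"spat",world("top",(454,233),0),world("top",(463,279),0), world("top",(193,178),0))
E
```

```text
L rim far [0.646 0.282 0.09 ] [0.657 0.113 0.09 ] near foot [0.562 0.278 0.   ] [0.571 0.11  0.   ] bar [0.605 0.277 0.144] [0.618 0.116 0.144]
R rim far [ 0.601 -0.196  0.09 ] [ 0.638 -0.362  0.09 ] near foot [ 0.525 -0.22   0.   ] [ 0.563 -0.399  0.   ] bar [ 0.569 -0.213  0.144] [ 0.597 -0.374  0.144]
tape [0.76  0.333 0.   ] [0.686 0.332 0.   ] [ 0.757 -0.088  0.   ] [ 0.684 -0.086  0.   ] rt [ 0.758 -0.482  0.   ] [ 0.684 -0.479  0.   ]
beaker [0.597 0.006 0.02 ] flask [ 0.592 -0.491  0.   ] jar [ 0.458 -0.002  0.02 ] rack [0.427 0.52  0.06 ] bottle [0.608 0.474 0.06 ] spat [ 0.486 -0.5    0.   ] [ 0.316 -0.521  0.   ] [0.719 0.479 0.   ]
```

```bash
cat >> h.py <<'E'
def Rdown(ydir):   # tool pointing down, closing axis along yaw angle ydir (rad)
    y=np.array([np.cos(ydir),np.sin(ydir),0]); z=np.array([0,0,-1.]); return np.column_stack([np.cross(y,z),y,z])
def best(p,a):     # of the two half turns, the one with least joint travel
    c=[R for R in (Rdown(a),Rdown(a+np.pi)) if ctrl.ik(p,R) is not None]
    return min(c,key=lambda R:np.abs(np.array(ctrl.ik(p,R))-ctrl.current_q()).max())
def tip(c,yaw,th0=0,th1=84):
    c=np.array(c); u=np.array([np.cos(yaw),np.sin(yaw)]); piv=c-.045*u
    def bar(th):
        t=np.radians(th); x=.045*np.cos(t)-.144*np.sin(t); z=.045*np.sin(t)+.144*np.cos(t)
        return np.r_[piv+x*u,z-.015]
    b=bar(th0); up=b+[0,0,.13]
    ctrl.goto(up,best(up,yaw)); ctrl.command_gripper(.5)
    print("above",ctrl.current_t()); 
    if ctrl.move_l(b,vel=.12,contact_N=8): print("HIT",ctrl.current_tool_pos()); return
    ctrl.command_gripper(.3)
    for th in np.arange(th0+12,th1+1,12):
        ctrl.move_l(bar(th),vel=.08); print(th,np.round(ctrl.current_contact_force(),1))
    ctrl.command_gripper(.5)
    p=ctrl.current_tool_pos(); ctrl.move_l(p+np.array([0,0,.2]),vel=.2)
    print(ctrl.current_t())
E
python3 - <<'E'
from h import *
p=ctrl.current_tool_pos(); ctrl.move_l(p+np.array([0,0,.1]),vel=.25)
tip((.610,.196),np.radians(3.8))
cv2.imwrite("pics/s1.png",ctrl.read_camera("scene"))
E
```

```text
above 3.4333
12 [ 0.1 -0.5  0.5]
24 [0.4 0.9 0.4]
36 [ 0.5 -0.1 -0.3]
48 [ 0.5  0.7 -0.5]
60 [ 0.9  0.3 -1. ]
72 [ 0.3 -0.8  1.5]
84 [ 0.5 -0.6  0.9]
10.575
```

View pics/s1.png

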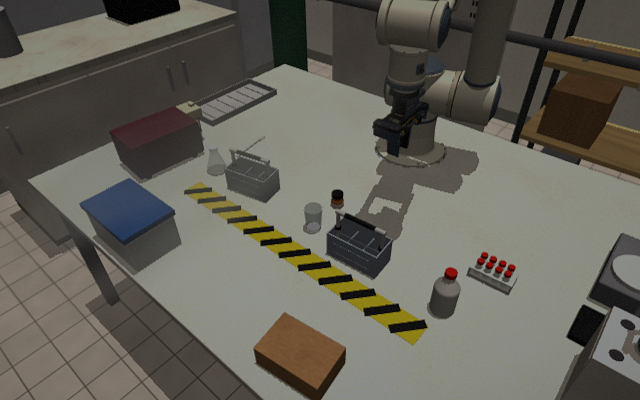

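The left crate is still upright with its handle at (363,225), so the fingers passed over the bar; the tips probably retract when opened. I'll go deeper, drag part of the way and check.

```bash
python3 - <<'E'
s=open('h.py').read()
s=s[:s.index("def tip")]+'''def bar(c,yaw,th,dep):
    c=np.array(c); u=np.array([np.cos(yaw),np.sin(yaw)]); piv=c-.045*u
    t=np.radians(th); x=.045*np.cos(t)-.144*np.sin(t); z=.045*np.sin(t)+.144*np.cos(t)
    return np.r_[piv+x*u,z-dep]
def engage(c,yaw,dep=.038):
    b=bar(c,yaw,0,dep); up=b+[0,0,.15]
    ctrl.goto(up,best(up,yaw)); ctrl.command_gripper(.5)
    if ctrl.move_l(b,vel=.12,contact_N=8): print("HIT",ctrl.current_tool_pos()); return
    ctrl.command_gripper(.3); print("grip",ctrl.current_grip_width(),ctrl.current_tool_pos(),ctrl.current_t())
def arc(c,yaw,ths,dep=.038):
    for th in ths:
        ctrl.move_l(bar(c,yaw,th,dep),vel=.08); print(th,np.round(ctrl.current_contact_force(),1))
def release(yaw):
    u=np.r_[np.cos(yaw),np.sin(yaw),0]; p=ctrl.current_tool_pos()
    ctrl.move_l(p-.035*u+[0,0,.01],vel=.06); ctrl.command_gripper(.5)
    ctrl.move_l(ctrl.current_tool_pos()+np.array([0,0,.18]),vel=.2); print(ctrl.current_t())
'''
open('h.py','w').write(s)
E
python3 - <<'E'
from h import *
c=(.610,.196);y=np.radians(3.8)
engage(c,y)
a=ctrl.read_camera("scene")[140:300,260:460]; w=ctrl.read_camera("wrist")
arc(c,y,[12,24,36])
b=ctrl.read_camera("scene")[140:300,260:460]
im=np.vstack([np.hstack([cv2.resize(x,(400,320)) for x in(a,b)]),cv2.copyMakeBorder(cv2.resize(w,(448,280)),0,0,0,352,0)])
cv2.imwrite("pics/s2.png",cv2.convertScaleAbs(im,alpha=1.6))
E
```

```text
grip 0.3010263174105184 [0.61002128 0.1960228  0.10606179] 13.4917
12 [ 1.2  0.3 -0.4]
24 [ 0.6  0.1 -0.8]
36 [-0.1 -0.8  0.1]
```

View pics/s2.png

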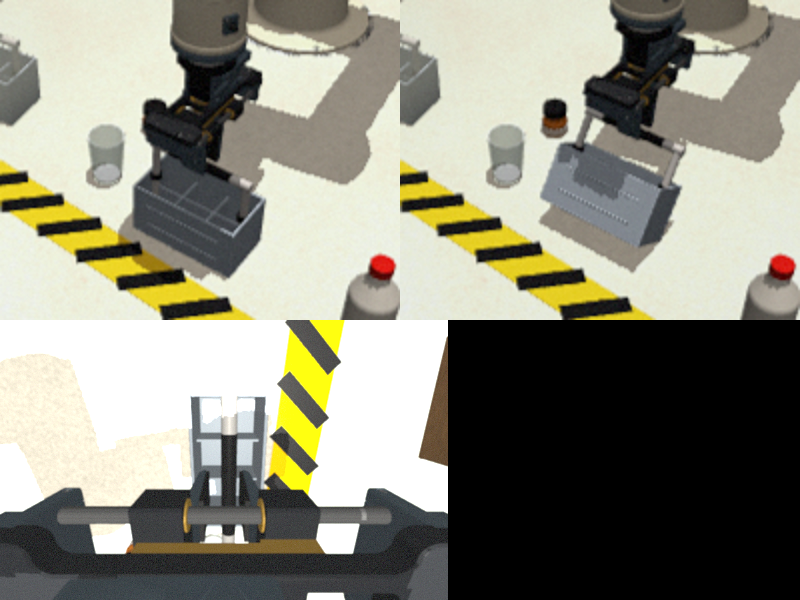

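The bar sits between the fingers, with the wrist view showing it at about (228,470), and the crate is tilted about 35°. I'll carry on with this one, then do the right crate.

Run:
```python
from h import *
c=(.610,.196);y=np.radians(3.8)
arc(c,y,[48,60,72]); release(y)
c=(.582,-.294);y=np.radians(12)
engage(c,y); arc(c,y,[12,24,36,48,60,72]); release(y)
a=ctrl.read_camera("scene")[130:300,200:425]
cv2.imwrite("pics/s3.png",cv2.convertScaleAbs(cv2.resize(a,None,fx=3.5,fy=3.5,interpolation=cv2.INTER_CUBIC),alpha=1.5))
cv2.imwrite("pics/top3.png",ctrl.read_camera("top"))
```

```text
48 [ 0.6 -0.3  0.5]
60 [-0.   0.4  0.4]
72 [ 0.4 -0.3  0.6]
19.175
grip 0.2994877551115048 [ 0.58202231 -0.29400347  0.10606459] 23.1167
12 [1.  1.5 0.8]
24 [ 1.6  1.1 -1.2]
36 [0.1 1.1 0.2]
48 [0.1 0.2 0.3]
60 [-0.7 -0.3  0.9]
72 [-0.2  0.1 -1.2]
28.6583
```

View pics/s3.png

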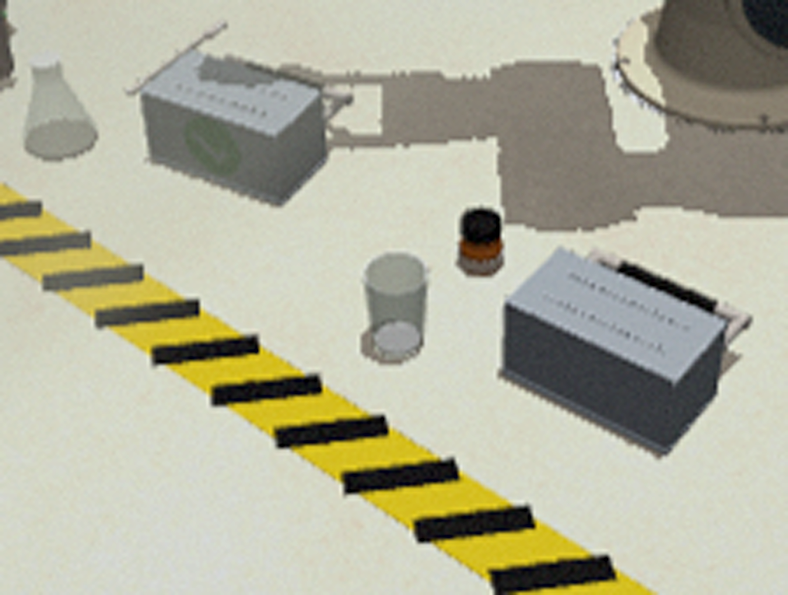

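Both crates are lying down. The right one carries the green stamp at (212,143). Its bottom edge runs from (148,160) to (280,204) in the crop, and the other crate's from (502,373) to (660,453).

Run:
```python
from h import *
np.set_printoptions(precision=3,suppress=True)
S=lambda u,v,z=0: world("scene",(200+(u+.5)/3.5-.5,130+(v+.5)/3.5-.5),z)
r=S(148,160);l=S(280,204)
print("stamped",r,l,np.linalg.norm(l-r),"other",S(502,373),S(660,453),"top edge",S(143,92,.09),S(277,135,.09),"tape at",S(0,190),S(340,482))
print(ctrl.current_tool_pos(),ctrl.current_q())
```

```text
stamped [ 0.559 -0.384  0.   ] [ 0.523 -0.22   0.   ] 0.1680468802395024 other [0.571 0.111 0.   ] [0.561 0.274 0.   ] top edge [ 0.557 -0.376  0.09 ] [ 0.523 -0.215  0.09 ] tape at [ 0.695 -0.465  0.   ] [0.761 0.087 0.   ]
[ 0.383 -0.336  0.238] [-47.95   15.627  87.925  -0.001  76.561 -59.947]
```

Run:
```python
from h import *
e=np.array([.541,-.302]); yaw=np.radians(12.2); U=lambda a:np.array([np.cos(a),np.sin(a)])
z=.018
p=np.r_[e-(.144+.050)*U(yaw),.2]
ctrl.goto(p,best(p,yaw+np.pi/2)); base=best(p,yaw+np.pi/2)
sgn=0 if np.allclose(base,Rdown(yaw+np.pi/2)) else np.pi
ctrl.command_gripper(.9)
print(ctrl.move_l(np.r_[p[:2],z],vel=.15,contact_N=10))
com=e-.047*U(yaw); off=.097+.023
q=com-off*U(yaw); ctrl.move_l(np.r_[q,z],vel=.05)
N=8; L=(.721-.047-com[0])/np.cos(np.radians(6)); yend=np.radians(.2)
for i in range(1,N+1):
    a0=yaw; a1=yaw+(yend-yaw)/(N-i) if i<N else yend
    com=com+L/N*U((a0+a1)/2); yaw=a1
    ctrl.move_l(np.r_[com-off*U(yaw),z],vel=.06,ori=Rdown(yaw+np.pi/2+sgn))
    print(np.round(ctrl.current_contact_force(),1),np.round(com,3))
print(ctrl.current_t())
p=ctrl.current_tool_pos(); ctrl.move_l(p-.04*np.r_[U(yaw),0],vel=.08); 
a=ctrl.read_camera("scene")[130:300,200:425]
cv2.imwrite("pics/s4.png",cv2.convertScaleAbs(cv2.resize(a,None,fx=3.5,fy=3.5,interpolation=cv2.INTER_CUBIC),alpha=1.5))
```

```text
False
[-0.1  0.2 -0.2] [ 0.517 -0.308]
[ 0.4 -0.1 -0.4] [ 0.539 -0.304]
[-1.  -0.3  0.7] [ 0.562 -0.301]
[0.2 0.5 0.4] [ 0.584 -0.298]
[-0.5 -0.2 -0. ] [ 0.606 -0.296]
[-0.4  1.3 -0.2] [ 0.629 -0.295]
[-0.  -0.1  0.1] [ 0.651 -0.295]
[-0.3 -0.3 -0.3] [ 0.674 -0.295]
37.1917
```

View pics/s4.png

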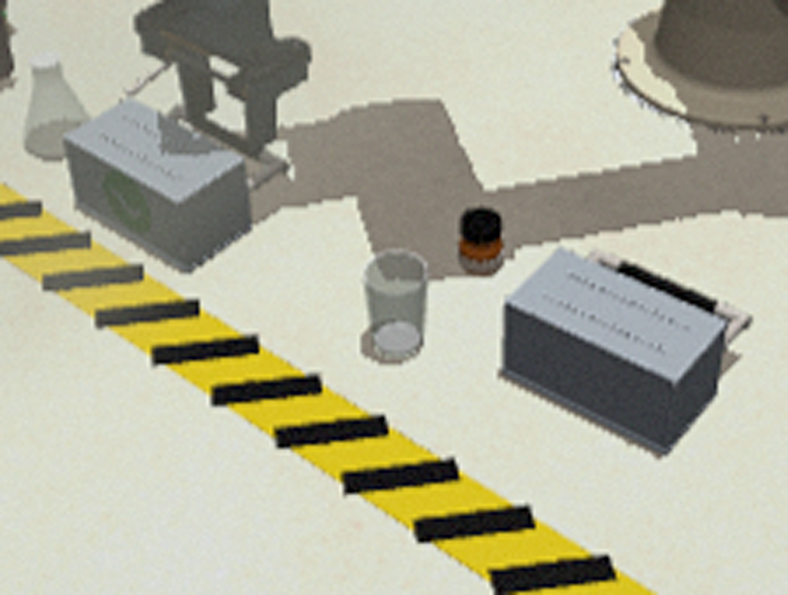

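The crate is still lying and stays square, with its bottom edge running (77,212) to (190,271), but it's short of the tape. I'll compute how far.

Run:
```python
from h import *
np.set_printoptions(precision=3,suppress=True)
S=lambda u,v,z=0: world("scene",(200+(u+.5)/3.5-.5,130+(v+.5)/3.5-.5),z)
r=S(77,210);l=S(190,271); print(r,l,np.linalg.norm(l-r),np.degrees(np.arctan2(r[0]-l[0],l[1]-r[1])),"top",S(66,140,.09),S(178,200,.09),"bar end l",S(285,168,.045))
t=ctrl.current_tool_pos(); print(t,ctrl.current_grip_width())
P=ctrl.camera_params("scene")["pose"]
for dz in(0,.015,.03):
  for s in(-1,1):
    u=proj("scene",t+[0,s*.04,dz],P); print(dz,s,(u[0]-200)*3.5,(u[1]-130)*3.5)
```

```text
[ 0.664 -0.375  0.   ] [ 0.656 -0.213 -0.   ] 0.16238285903263078 3.0922034863669583 top [ 0.663 -0.372  0.09 ] [ 0.658 -0.213  0.09 ] bar end l [ 0.516 -0.215  0.045]
[ 0.514 -0.296  0.018] 0.9002357425128853
0 -1 206.13974231874778 142.9003629741315
0 1 258.8393871248526 171.5678157049971
0.015 -1 204.65482638924823 131.46681048833645
0.015 1 257.64074213593005 160.01440597851536
0.03 -1 203.15196255822926 119.89506278895723
0.03 1 256.42723127442196 148.31770819050703
```

The edge is at x≈0.66 with yaw 2–3°, and the TCP is directly over the bar. So the opened, retracted tips rode over the bar partway. I'll finish the last 60 mm with the fingers shut, since the tips are then at the TCP.

Run:
```python
from h import *
p=ctrl.current_tool_pos()
ctrl.move_l(p+np.array([0,0,.10]),vel=.15)
ctrl.move_l([.445,-.296,.118],vel=.15); ctrl.command_gripper(0.)
print("hit",ctrl.move_l([.445,-.296,.022],vel=.12,contact_N=10))
ctrl.move_l([.49,-.296,.022],vel=.08); ctrl.move_l([.552,-.296,.022],vel=.05); ctrl.sleep(.2)
a=ctrl.read_camera("scene")[130:300,200:425]
ctrl.move_l([.49,-.296,.022],vel=.1); ctrl.sleep(.3)
b=ctrl.read_camera("scene")[130:300,200:425]
print(ctrl.current_t())
im=np.hstack([cv2.resize(x[:120,:130],(390,360),interpolation=cv2.INTER_CUBIC) for x in(a,b)])
cv2.imwrite("pics/s5.png",cv2.convertScaleAbs(im,alpha=1.5))
```

```text
hit False
45.0
```

View pics/s5.png

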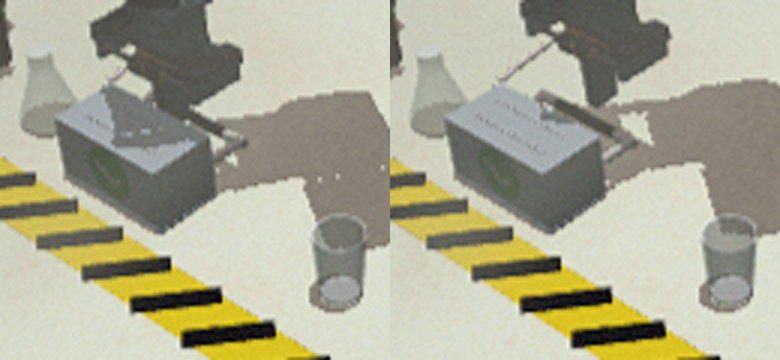

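Run:
```python
from h import *
P=ctrl.camera_params("scene")["pose"]
f=lambda w:np.round([(proj("scene",w,P)[0]-200)*3,(proj("scene",w,P)[1]-130)*3])
t=np.array(ctrl.current_tool_pos()); print(t,ctrl.current_grip_width(),"tcp",f(t),f(t+[0,0,.03]),f(t+[0,0,.06]),"push",f([.552,-.296,.022]),f([.552,-.296,.05]),f([.552,-.296,.08]))
for d in(-.069,.069): print("bar",f([.516,-.298+d,.045]))
b=ctrl.read_camera("scene")[150:250,200:320]
w=ctrl.read_camera("wrist")
im=np.hstack([cv2.resize(b,(384,320),interpolation=cv2.INTER_CUBIC),cv2.resize(w,(416,320))])
cv2.imwrite("pics/s6.png",cv2.convertScaleAbs(im,alpha=2.2))
W=wpose(); g=lambda w:np.round([384+proj("wrist",w,W)[0]*.65,proj("wrist",w,W)[1]*.8])
print("wrist tcp",g(t),"bar",g([.516,-.367,.045]),g([.516,-.229,.045]))
```

```text
[ 0.49020319 -0.29592797  0.02190814] 0.004750572384728617 tcp [213. 123.] [210. 103.] [208.  83.] push [176. 146.] [174. 128.] [171. 107.]
bar [156.  96.]
bar [235. 138.]
wrist tcp [591. 175.] bar [659. 157.] [527. 157.]
```

View pics/s6.png

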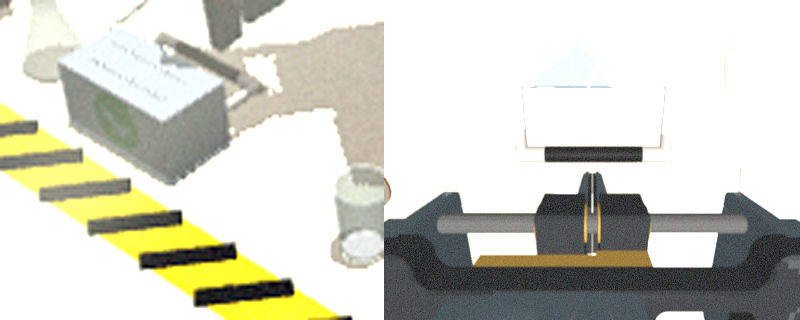

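The visible finger tip, at about (210,103), projects to roughly 30 mm above the reported TCP, so the shut tips also passed over the bar. The crate is still at x≈0.66. I'll go lower, guarding the descent with contact detection, and push again.

Run:
```python
from h import *
ctrl.move_l([.462,-.296,.022],vel=.1)
print("hit",ctrl.move_l([.462,-.296,-.010],vel=.03,contact_N=6),ctrl.current_tool_pos())
z=ctrl.current_tool_pos()[2]
if z<-.009:
    ctrl.move_l([.515,-.296,z],vel=.05)
    f=ctrl.current_contact_force(); ctrl.sleep(.2)
    a=ctrl.read_camera("scene"); cv2.imwrite("pics/t_mid.png",a)
    ctrl.move_l([.554,-.296,z],vel=.04); ctrl.sleep(.2); print(f,ctrl.current_contact_force())
    a=ctrl.read_camera("scene")[130:300,200:425]
    cv2.imwrite("pics/s7.png",cv2.convertScaleAbs(cv2.resize(a,None,fx=3.5,fy=3.5,interpolation=cv2.INTER_CUBIC),alpha=1.5))
print(ctrl.current_t())
```

```text
hit False [ 0.46208619 -0.29606417 -0.00983672]
[-0.20755513  1.11959694  0.37816041] [-3.44541209  0.27892846  1.56730957]
49.5833
```

View pics/s7.png

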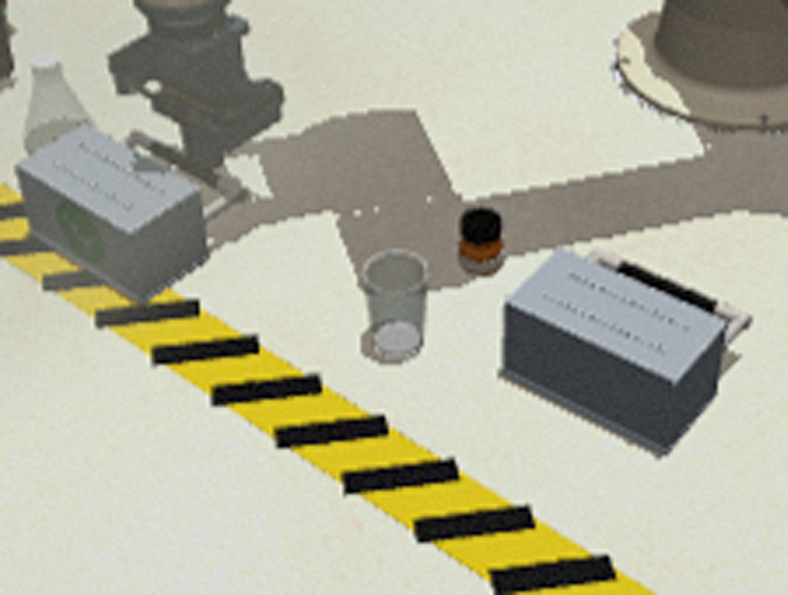

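The crate now sits on the tape with the fingers still against the bar. Its bottom edge runs (30,240) to (143,302). That was my eleventh picture, one over the limit, so the rest goes by numbers.

Run:
```python
from h import *
np.set_printoptions(precision=3,suppress=True)
S=lambda u,v,z=0: world("scene",(200+(u+.5)/3.5-.5,130+(v+.5)/3.5-.5),z)
r=S(30,240);l=S(143,302); print(r,l,np.linalg.norm(l-r),"top",S(17,165,.09),S(131,232,.09),"tape edges here",S(160,283),S(0,190),ctrl.current_tool_pos())
```

```text
[ 0.727 -0.374  0.   ] [ 0.716 -0.214  0.   ] 0.15998252677707164 top [ 0.72  -0.376  0.09 ] [ 0.718 -0.211  0.09 ] tape edges here [ 0.687 -0.223  0.   ] [ 0.695 -0.465  0.   ] [ 0.554 -0.296 -0.01 ]
```

The edge is at x≈0.72 with the tape centre at 0.721, and nearly square. I'll back off, check by image difference that nothing was dragged, and hand in.

Run:
```python
from h import *
a=ctrl.read_camera("scene")[160:220,200:245].astype(int)
ctrl.move_l([.48,-.296,-.010],vel=.08); ctrl.move_l([.46,-.296,.15],vel=.15); ctrl.sleep(.8)
b=ctrl.read_camera("scene")[160:220,200:245].astype(int)
d=np.abs(a-b).max(2); r=d[35:] ; print("changed px in lower part",(r>40).sum(),r.mean(),ctrl.current_contact_force(),ctrl.current_t())
if (r>40).sum()<25: print(ctrl.sign_off())
```

```text
changed px in lower part 0 2.6417777777777776 [ 0.09601843 -0.21864747  0.02361751] 52.7833
the job is handed in; nothing more can be done
None
```

The job is handed in at about 53 s with both crates lying on their near sides: the stamped (right) crate's bottom edge is at x ≈ 0.72 m on the tape (centre 0.721 m), within about 4° of square, and the other crate is where I tipped it; I viewed 11 pictures, one over the limit of 10.

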